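# Fit a blast gate to the sanding table's dust port

### The job

Fit the grey blast gate to the dust port of the blue sanding table: keeping it upright with the red key on top, slide its clamp cuff over the orange barbed stub, past the barbs, until it is fully home against the flange. Then turn the red key clockwise until the worm-drive band is snug, firm but not overtightened, and let go. Push no harder than it needs, and leave everything else on the bench where it is.

Things in the scene. Friction and masses are not known exactly. Their poses are not given: they have to be found in the camera images.
- gate_grip (a point): Grip point of the loose grey blast gate (0.55 kg), which stands upright on its foot: the middle of its flat body, 52 mm above the foot's underside. Grip from above, fingers on the two side faces, 48 mm apart along y; the body is 18 mm thick along x and its top is 14 mm above this point, with a 6 mm tab on it. Axes of the gate: x along the bore towards the cuff's mouth, z up.
- gate: The whole gate; origin under the middle of its 54 x 48 mm mounting foot, axes as gate_grip. Bore axis 38 mm above the foot's underside. The black clamp cuff (41 mm outer diameter) sticks out to +x, a 32 mm hose spigot to -x. A steel worm-drive band wraps the cuff; its screw stands upright at the cuff's +y side.
- cuff_mouth (a point): Centre of the open end of the cuff: (54, 0, -14) mm from gate_grip in the gate's axes, which are also its own. The bore is 34 mm wide and free for 52 mm; four sprung lips sit in it 27 mm from the mouth. A notch in the top of the mouth, 10 mm wide and 15 mm deep, takes the locating rib of the stub.
- key_grip (a point): Middle of the red thumb key on top of the band's screw, to be gripped from above: a flat wing 8 mm thick (its own y), 26 mm long (its own x), 16 mm high; its z is the screw's axis, upwards. It lies (40, 33, 38) mm from gate_grip in the gate's axes: 52 mm above the bore axis, 14 mm behind the cuff's mouth, 33 mm to the side of the bore.
- key: The key as a mechanism (origin 10 mm below key_grip): clockwise from above tightens. Slack, it drags evenly, under 0.15 N m; after 1.0 to 2.5 rad, different each time, the tongues reach the stub and the torque climbs by 0.3 to 0.4 N m per rad. Snug is 0.1 to 0.3 N m over the slack drag, held still; 0.4 over crushes the cuff. Let go, it springs back a little (under 1 rad) and stays snug.
- seat (a point): Centre of the face of the black flange (46 mm diameter) at the root of the stub, where the cuff's mouth has to arrive; there the push rises at once. Axes: x into the sanding table, square to its front, z up. 100 mm above the bench; the flange's face stands 46 mm in front of the table's front face.
- stub_tip (a point): Centre of the free end of the orange stub, 48 mm out from seat along seat's -x; axes as seat. The end is 26 mm wide and swells to two barbs of 32 mm, 10 and 17 mm from the end; behind them it is 29 mm, with a 32 mm root and a rib on top of it, 5 mm wide, 12 mm long. The lips meet it 18 mm before home and ride over the barbs at 4 to 10 N of push; home is 4 mm after the second.
- stub: The fixed orange barbed stub of the port (see stub_tip); its origin is that of the sanding table.
- port_flange: The fixed black flange at the root of the stub (see seat); its origin is that of the sanding table.
- tongue_left: Left (+y) tongue of the slotted cuff under the band, 13 mm long, 14 mm behind the mouth; the key's coarse quick-clamp screw draws it inwards by 3.5 mm per rad onto the stub.
- tongue_right: Right (-y) tongue of the slotted cuff, the mirror image of tongue_left.
- sanding_table: Fixed blue downdraft sanding table, 420 mm wide (y), 270 mm deep (x), 150 mm high, with a perforated top; origin on the bench below the middle of its front face, x into it. The port is in the middle of its front.
- palm_sander: Orange and black palm sander, 124 mm across, 108 mm high, origin under its centre; not needed.
- cork_block: Cork sanding block, 110 x 62 x 28 mm, origin under its centre; not needed.
- spare_band: Loose steel clamp band of 60 mm diameter, 12 mm high, lying flat, origin under its centre; not needed.
- varnish_can: Blue and silver can, 86 mm diameter, 100 mm high, origin under its centre; not needed.
- glaze_tub: Terracotta tub with a white lid, 76 mm diameter, 75 mm high, origin under its centre; not needed.
- flat_brush: Flat brush with wooden handle, 200 mm long (x), lying; not needed.
- screwdriver: Screwdriver with yellow handle, 200 mm long (x), lying; not needed.

How it is judged:
By the outcome, as a careful person would: the job done as asked, in the order asked, and still so for the second after the job is handed in, with the robot touching nothing.
It also fails if it takes over 61 s, if anything falls off the work surface, if the arm or the gripper's body presses on something with over 40 N, if the wrist force passes 120 N, or if a joint passes its speed limit or range.

### The arm

A 7-joint arm with a two-finger parallel gripper is mounted at the origin on the work surface. World frame = base frame: x ahead of the robot, y to its left, z up, the work surface at z = 0. Lengths are in m, angles in rad, forces in N, time in s.
With the tool pointing down it reaches from about 0.35 to 0.9 m from the base axis. Payload 8.1 kg.
Tool frame: the origin (TCP) lies at the very end of the fingers, on their centre line; the grasp point (between the pads) lies 19 mm behind it; z points along the fingers, x is the direction in which the jaws open and shut, and the axes are right-handed (so a half turn about z gives the same grasp; the last joint's range is limited). The gripper opens to 92 mm and grips with 3 to 60 N. Pads are 19 mm wide; open, the fingers measure 130 mm over their backs; the gripper's body (75 mm by 190 mm) begins 47 mm behind the grasp point.
Start: joints at [-1.331, 0.434, 0.025, 1.573, -0.012, 1.134, -0.075], TCP at [0.21, 0.589, 0.227] pointing down, gripper open.
Joint ranges: [-2.62, 2.62], [-0.44, 2.09], [-1.27, 1.32], [0.08, 2.57], [-1.32, 4.46], [0.12, 2], [-2.74, 2.74]. Speed limits (rad/s): [2.22, 2.22, 3.01, 3.01, 3.14, 3.14, 3.14].

### API

Orientations are given as a unit quaternion [w, x, y, z].
In Python, from bench import * gives the robot as it stands.
- The arm moves only by the tool drive_tool, never from a script. Its argument "moves" is a list of rows, each an object of numbers: "tx", "ty", "tz": the shift along the world's x, y, z in m; "rx", "ry", "rz": the turn, a rotation vector about the world's x, y, z in rad; "hand": the finger opening in m, from 0 to 0.0918. In form: [{"tx": .., "ty": .., "tz": .., "rx": .., "ry": .., "rz": .., "hand": ..}, ...]. A call has 1 to 20 rows; each row is the pose to reach, as a shift and turn from the pose commanded when the call began; what a row does not reach only later rows make up. A row lasts 1/12 s, in which the tool goes at most 41.7 mm and 7.16 degrees, less where a joint would pass 70% of its speed; a pose out of reach is approached as far as the arm can. A call with a gripper value outside its range is refused whole. The fingers move at their own pace and stop on an object; "force" is the grip in N (left out, the last holds). Time passes only in rows, so rows that repeat a pose let the fingers close. It gives the time, the measured TCP pose, the force and the opening at its end, in the units of the state.
- get_state(): the state, without advancing time (a new reading comes with each control period).
- snapshot(name): name is "side" or "top" or "wrist"; returns a dict with "image" (480x640x3 uint8, blue, green, red), "fov_y" (degrees; the focal length in pixels is half the picture's height over the tangent of half this angle, whatever the lens; pixels are square), "cx", "cy" (the principal point, pixels), "pose" (4x4, takes a point from camera to world coordinates). Camera axes: x right, y down, z forward; pixel columns grow to the right and rows downward; lengths in m; the calibration is good to about 2 mm. A picture is of the moment at which its call begins. There is no depth.
- finish_job(): hands the job in, once; it reports no verdict.
The state is a dict: "time": time; "joint_positions": joint angles; "joint_velocities": joint speeds; "joint_efforts": joint torques, N m; "position": TCP position; "eef_rot": TCP orientation; "contact_force": force on the tool from outside, world axes, zero at the start; "wrist_torque": the same for the moment, N m; "grip_width": finger opening in m.
Only numpy, scipy, OpenCV 4.12 (cv2) and the standard library are available. Lean on these libraries where they do the work, as an engineer would, in place of code of your own. Each camera call takes 0.05 s, during which the arm holds its last target. There are 200 camera calls.

## Working session

There is one attempt and no reset: what is moved stays moved. The work goes in short steps, Python scripts to look and compute and a tool call to move; the robot and the scene stay as the last step left them, time stands still between calls to the robot, and variables do not carry over. Pictures are saved under pics/ and viewed, about 8 in all and at most 12, crops included, and the job is handed in when it is done.

Besides the shell and the picture viewer there is one more tool, called after ">>>" by a JSON object that holds its "method" and its "body". drive_tool: Moves the arm, as the interface text tells. Its arguments: {"type":"object","properties":{"moves":{"type":"array"},"force":{"type":"number"}},"required":["moves"]}

```bash
mkdir -p pics; ls; cat > h.py <<'E'
from bench import *
import numpy as np, cv2
def snap(n,f):
    s=snapshot(n); cv2.imwrite('pics/'+f,s['image']); np.savez('pics/'+f+'.npz',**{k:np.array(v) for k,v in s.items() if k!='image'}); return s
def load(f): return np.load('pics/'+f+'.npz')
def foc(s): return 240/np.tan(np.radians(float(s['fov_y']))/2)
def onplane(s,u,v,z):
    P=s['pose']; d=P[:3,:3]@np.array([(u-s['cx'])/foc(s),(v-s['cy'])/foc(s),1]); o=P[:3,3]
    return o+d*(z-o[2])/d[2]
def proj(s,p):
    P=s['pose']; q=P[:3,:3].T@(np.array(p)-P[:3,3]); return q[:2]/q[2]*foc(s)+[s['cx'],s['cy']]
E
python3 - <<'E'
from h import *
for n in('top','side'):
    s=snap(n,n+'1.png'); print(n,s['fov_y'],s['cx'],s['cy'],np.round(s['pose'],3))
print(get_state())
E
```

```text
pics
top 55.883147660502416 323.20711702656456 237.32741520882504 [[-0.02  -0.991  0.134  0.326]
 [-1.     0.019 -0.009  0.024]
 [ 0.006 -0.135 -0.991  1.366]
 [ 0.     0.     0.     1.   ]]
side 56.67008219384097 319.6921626996021 237.45028142543453 [[ 0.863 -0.261  0.433  0.061]
 [-0.506 -0.479  0.718 -0.776]
 [ 0.02  -0.838 -0.545  0.666]
 [ 0.     0.     0.     1.   ]]
{'time': 0.1, 'joint_positions': array([-1.33060142,  0.43516934,  0.02496455,  1.57398984, -0.01159655,
        1.13400496, -0.07512073]), 'joint_velocities': array([-2.19149286e-03, -5.63485125e-05, -1.62800435e-03, -1.60791800e-03,
       -1.39103229e-05,  1.09705755e-03,  4.35944663e-04]), 'joint_efforts': array([ 2.44373317e-03, -6.69120026e+01,  9.87607352e-01, -3.15146184e+01,
       -6.05969480e-02,  3.73950123e-02,  8.44495162e-05]), 'position': array([0.20996848, 0.58819274, 0.22601968]), 'eef_rot': array([ 4.62167324e-04,  8.17372512e-01,  5.76109076e-01, -5.43320811e-04]), 'contact_force': array([-0.05320874,  0.77558059,  0.33412344]), 'wrist_torque': array([-3.01231124e-02,  1.65426419e-02, -4.17357658e-05]), 'grip_width': 0.09204734249892897}
```

View pics/top1.png

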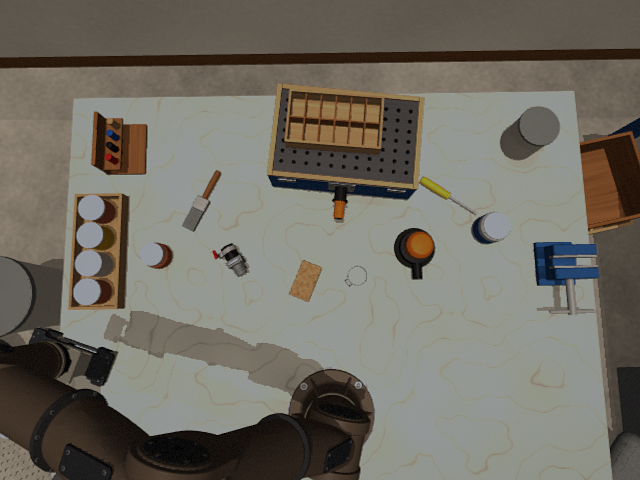

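View pics/side1.png

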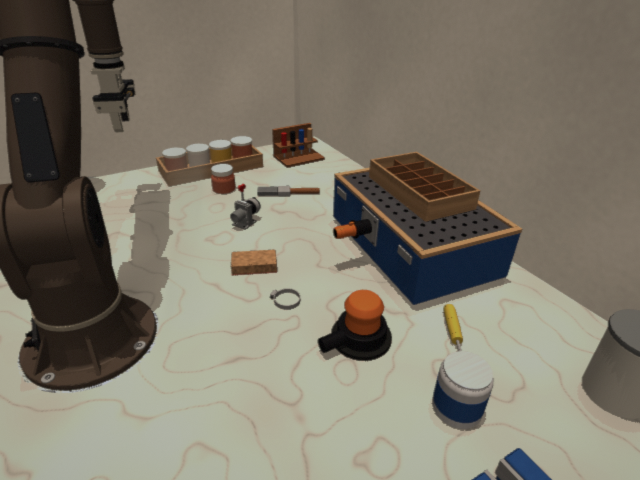

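The top view shows the gate at about (233,258) with its red key at (215,254) and the cuff pointing up-left. The stub runs from (339,215) to the flange at about (341,190). I'll zoom in on both.

```bash
python3 - <<'E'
from h import *
t=cv2.imread('pics/top1.png')
z=lambda a,x,y,w,h,k: cv2.resize(a[y:y+h,x:x+w],None,fx=k,fy=k,interpolation=cv2.INTER_CUBIC)
a=z(t,203,230,50,60,8); b=z(t,315,170,50,60,8)
cv2.imwrite('pics/c1.png',np.hstack([a,b]))
s=load('top1.png')
for u,v,h in[(233,258,.066),(215,254,.09),(339,217,.1),(341,190,.1),(269,185,.15),(417,196,.15)]: print(u,v,onplane(s,u,v,h).round(4))
E
```

```text
233 258 [0.4475 0.274  0.066 ]
215 254 [0.4576 0.3203 0.09  ]
339 217 [ 0.5555 -0.0326  0.1   ]
341 190 [ 0.6339 -0.0402  0.1   ]
269 185 [0.6395 0.1603 0.15  ]
417 196 [ 0.6011 -0.2463  0.15  ]
```

View pics/c1.png

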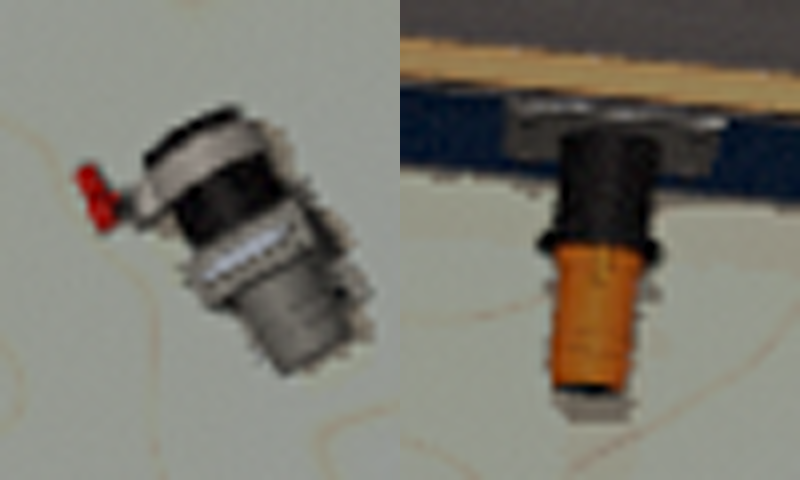

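```bash
python3 - <<'E'
from h import *
s=load('top1.png')
c=lambda x,y,z,ox=203,oy=230:onplane(s,ox+x/8-.5,oy+y/8-.5,z)
a=c(205,275,.072);b=c(290,235,.072);d=a-b;print('tab',a,b,np.linalg.norm(d),'yaw',np.arctan2(-d[0],d[1]))
m=c(192,118,.052);sp=c(318,362,.045);d=m-sp;print('axis',m,sp,np.linalg.norm(d),np.arctan2(d[1],d[0]))
k=c(97,198,.090);print('key',k)
g=(a+b)/2
for yw in(.4,.45,.5,.55):
    R=np.array([[np.cos(yw),-np.sin(yw)],[np.sin(yw),np.cos(yw)]]); print(yw,'grip from key',k[:2]-R@[.04,.033], 'keyrel',R.T@(k-g)[:2])
t=c(190,388,.1,315,170);f=c(200,240,.1,315,170);d=f-t;print('tip',t,'seat',f,np.linalg.norm(d),np.arctan2(d[1],d[0]))
st=get_state();print(st['position'])
E
```

```text
tab [0.43031453 0.28663786 0.072     ] [0.44407822 0.25636273 0.072     ] 0.033256921562893726 yaw 0.42668966450297147
axis [0.48943761 0.29592181 0.052     ] [0.39998727 0.25077399 0.045     ] 0.10044246149025328 0.4674204090304686
key [0.45686394 0.32135116 0.09      ]
0.4 grip from key [0.4328723  0.27537942] keyrel [0.03752787 0.03825678]
0.45 grip from key [0.43519992 0.27423779] keyrel [0.03939301 0.03633336]
0.5 grip from key [0.43758168 0.27321392] keyrel [0.04115969 0.03431912]
0.55 grip from key [0.44001164 0.27231037] keyrel [0.04282349 0.0322191 ]
tip [ 0.55261537 -0.03038268  0.1       ] seat [ 0.60619247 -0.03524957  0.1       ] 0.053797699894605 -0.0905903701051234
[0.20996848 0.58819274 0.22601968]
```

>>> {"method": "drive_tool", "body": {"moves": [{"tx":0.227,"ty":-0.316,"tz":-0.02,"rz":0.82,"hand":0.085},{"tx":0.227,"ty":-0.316,"tz":-0.02,"rz":0.82},{"tx":0.227,"ty":-0.316,"tz":-0.02,"rz":0.82},{"tx":0.227,"ty":-0.316,"tz":-0.02,"rz":0.82},{"tx":0.227,"ty":-0.316,"tz":-0.02,"rz":0.82},{"tx":0.227,"ty":-0.316,"tz":-0.02,"rz":0.82},{"tx":0.227,"ty":-0.316,"tz":-0.02,"rz":0.82},{"tx":0.227,"ty":-0.316,"tz":-0.02,"rz":0.82},{"tx":0.227,"ty":-0.316,"tz":-0.02,"rz":0.82},{"tx":0.227,"ty":-0.316,"tz":-0.02,"rz":0.82},{"tx":0.227,"ty":-0.316,"tz":-0.02,"rz":0.82},{"tx":0.227,"ty":-0.316,"tz":-0.02,"rz":0.82},{"tx":0.227,"ty":-0.316,"tz":-0.02,"rz":0.82},{"tx":0.227,"ty":-0.316,"tz":-0.02,"rz":0.82}]}}

```text
$.moves[0]: bad value
```

```bash
python3 - <<'E'
from h import *
s=snap('wrist','w1.png'); st=get_state(); print(st); print(s['pose'].round(3),s['fov_y'])
E
```

```text
{'time': 0.15, 'joint_positions': array([-1.33057375,  0.43506531,  0.02500006,  1.57387449, -0.01157737,
        1.13400038, -0.07511247]), 'joint_velocities': array([ 0.00016141, -0.00326846, -0.00013028, -0.00081663, -0.00083456,
        0.00040782, -0.0005665 ]), 'joint_efforts': array([ 2.39111185e-03, -6.68256998e+01,  9.86307487e-01, -3.14695609e+01,
       -6.04425953e-02,  3.94728163e-02,  1.13451372e-04]), 'position': array([0.21002853, 0.58824732, 0.22612935]), 'eef_rot': array([ 4.01984021e-04,  8.17384753e-01,  5.76091837e-01, -4.47571382e-04]), 'contact_force': array([ 0.20476607, -0.13774865, -0.83928844]), 'wrist_torque': array([ 0.00106759,  0.0166809 , -0.05440437]), 'grip_width': 0.0917717453940239}
[[ 0.336  0.9    0.276  0.134]
 [ 0.942 -0.321 -0.101  0.615]
 [-0.002  0.294 -0.956  0.385]
 [ 0.     0.     0.     1.   ]] 67.3941890824309
```

View pics/w1.png

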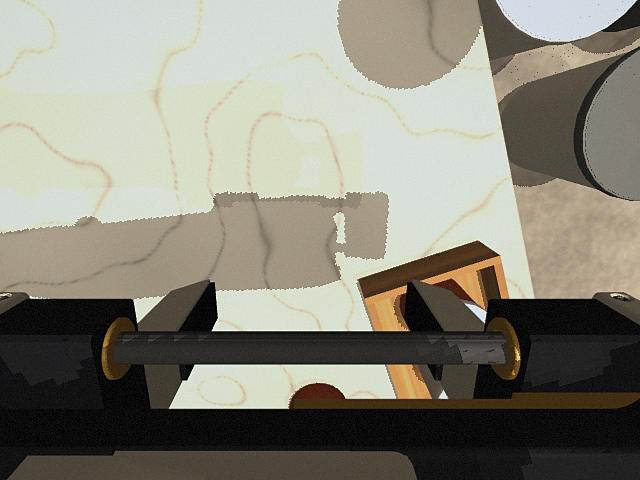

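Only the fingers and the bench are in view, because the call was refused. I'll retry with full rows.

>>> {"method": "drive_tool", "body": {"moves": [{"tx":0.187,"ty":-0.336,"tz":0,"rx":0,"ry":0,"rz":0.82,"hand":0.085},{"tx":0.187,"ty":-0.336,"tz":0,"rx":0,"ry":0,"rz":0.82,"hand":0.085},{"tx":0.187,"ty":-0.336,"tz":0,"rx":0,"ry":0,"rz":0.82,"hand":0.085},{"tx":0.187,"ty":-0.336,"tz":0,"rx":0,"ry":0,"rz":0.82,"hand":0.085},{"tx":0.187,"ty":-0.336,"tz":0,"rx":0,"ry":0,"rz":0.82,"hand":0.085},{"tx":0.187,"ty":-0.336,"tz":0,"rx":0,"ry":0,"rz":0.82,"hand":0.085},{"tx":0.187,"ty":-0.336,"tz":0,"rx":0,"ry":0,"rz":0.82,"hand":0.085},{"tx":0.187,"ty":-0.336,"tz":0,"rx":0,"ry":0,"rz":0.82,"hand":0.085},{"tx":0.187,"ty":-0.336,"tz":0,"rx":0,"ry":0,"rz":0.82,"hand":0.085},{"tx":0.187,"ty":-0.336,"tz":0,"rx":0,"ry":0,"rz":0.82,"hand":0.085},{"tx":0.187,"ty":-0.336,"tz":0,"rx":0,"ry":0,"rz":0.82,"hand":0.085},{"tx":0.187,"ty":-0.336,"tz":0,"rx":0,"ry":0,"rz":0.82,"hand":0.085},{"tx":0.187,"ty":-0.336,"tz":0,"rx":0,"ry":0,"rz":0.82,"hand":0.085},{"tx":0.187,"ty":-0.336,"tz":0,"rx":0,"ry":0,"rz":0.82,"hand":0.085}]}}

```text
time: 1.32
position: [0.3963, 0.2541, 0.2267]
eef_rot: [-0.0, 0.519, 0.855, 0.0]
contact_force: [-0.6, 0.9, 0.9]
grip_width: 0.0852
```

```bash
python3 - <<'E'
from h import *
s=snap('wrist','w2.png'); st=get_state(); print(st); print(s['pose'].round(3),s['fov_y'])
E
```

```text
{'time': 1.3667, 'joint_positions': array([-0.69018612,  0.18524806,  0.00815271,  1.93446961, -0.00227279,
        1.0220331 ,  1.36950858]), 'joint_velocities': array([ 5.12513099e-04, -1.21081739e-03,  6.15286038e-03, -4.08668778e-04,
        1.19034074e-03, -1.01418281e-05,  6.72150094e-04]), 'joint_efforts': array([ 4.13186559e-01, -4.51600492e+01,  5.12649100e-01, -2.95562339e+01,
        4.45932441e-02,  9.41437134e-02, -1.39764158e-02]), 'position': array([0.39631982, 0.25402207, 0.22662369]), 'eef_rot': array([-2.31361084e-04,  5.18887041e-01,  8.54842784e-01,  2.49889267e-06]), 'contact_force': array([ 0.30207446, -0.44438299, -0.30201297]), 'wrist_torque': array([0.05781949, 0.06736886, 0.06394779]), 'grip_width': 0.08479166244879704}
[[-0.461  0.848  0.26   0.325]
 [ 0.887  0.441  0.136  0.217]
 [ 0.001  0.293 -0.956  0.386]
 [ 0.     0.     0.     1.   ]] 67.3941890824309
```

View pics/w2.png

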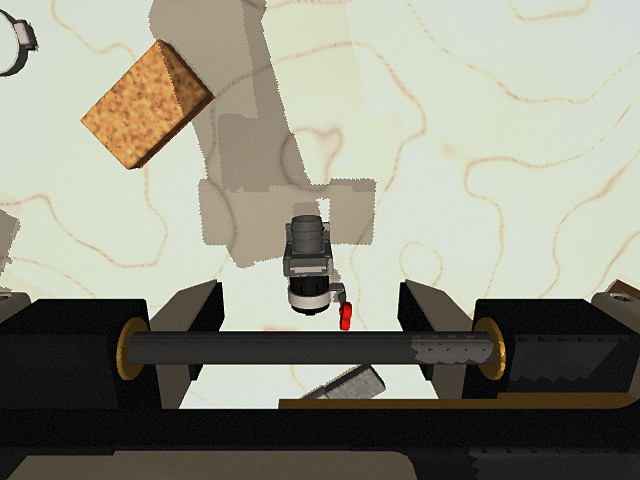

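```bash
python3 - <<'E'
from h import *
t=cv2.imread('pics/w2.png')
cv2.imwrite('pics/c2.png',cv2.resize(t[205:335,260:370],None,fx=6,fy=6,interpolation=cv2.INTER_CUBIC)[:600*2][:780])
E
python3 -c "
import cv2;a=cv2.imread('pics/c2.png');cv2.imwrite('pics/c2.png',cv2.resize(a,(506,598)));print(a.shape)"
```

```text
(780, 660, 3)
```

View pics/c2.png

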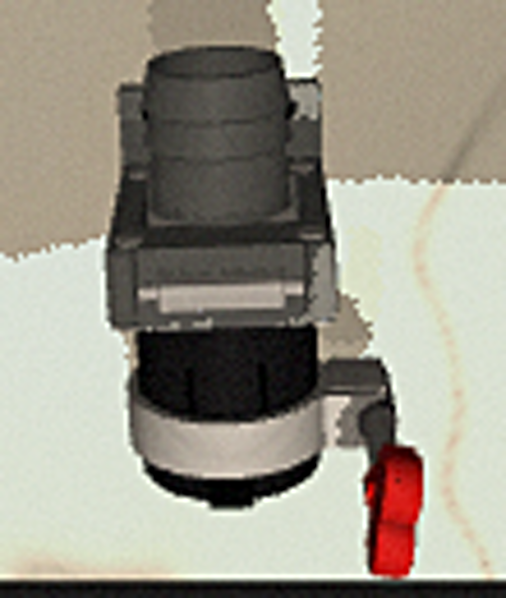

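```bash
python3 - <<'E'
from h import *
s=load('w2.png')
c=lambda x,y,z:onplane(s,260+x/4.6-.5,205+y/4.6-.5,z)
ax=lambda d:np.arctan2(d[1],d[0])
print('body',c(221,285,.066),'w',np.linalg.norm(c(108,325,.066)-c(335,325,.066)))
d=c(303,295,.072)-c(140,297,.072);print('tab yaw',ax(d)-np.pi/2,(c(303,295,.072)+c(140,297,.072))/2)
print('key top',c(398,490,.098), c(390,575,.098),c(405,450,.098))
g=c(221,285,.066)
for yw in (.46,.48,.5):
  R=np.array([[np.cos(yw),-np.sin(yw)],[np.sin(yw),np.cos(yw)]])
  for n,p in dict(mouthbot=[.054,0,-.014+.0205],key=[.04,.033,.046],keyf=[.053,.033,.046],keyb=[.027,.033,.046],bl=[-.009,-.024,.014],fr=[.009,.024,.014]).items():
    q=proj(s,[*(g[:2]+R@p[:2]),.052+p[2]]); print(yw,n,((q+.5-[260,205])*4.6).round())
E
```

```text
body [0.43804712 0.27277657 0.066     ] w 0.04734740811425581
tab yaw 0.49232365348947216 [0.43801386 0.27292109 0.072     ]
key top [0.4487557  0.31719689 0.098     ] [0.46581067 0.32489367 0.098     ] [0.44063956 0.31421581 0.098     ]
0.46 mouthbot [217. 501.]
0.46 key [385. 539.]
0.46 keyf [382. 597.]
0.46 keyb [388. 479.]
0.46 bl [105. 242.]
0.46 fr [335. 327.]
0.48 mouthbot [222. 501.]
0.48 key [389. 536.]
0.48 keyf [387. 594.]
0.48 keyb [391. 476.]
0.48 bl [104. 244.]
0.48 fr [336. 325.]
0.5 mouthbot [227. 501.]
0.5 key [393. 533.]
0.5 keyf [393. 591.]
0.5 keyb [394. 473.]
0.5 bl [103. 246.]
0.5 fr [337. 323.]
```

Camera measurements agree: the grip is at (0.438, 0.273) and yaw is about 0.49. I'll go above it, descend and grip.

>>> {"method": "drive_tool", "body": {"moves": [{"tx":0.042,"ty":0.019,"tz":0,"rx":0,"ry":0,"rz":0.012,"hand":0.08},{"tx":0.042,"ty":0.019,"tz":0,"rx":0,"ry":0,"rz":0.012,"hand":0.08},{"tx":0.042,"ty":0.019,"tz":-0.04,"rx":0,"ry":0,"rz":0.012,"hand":0.08},{"tx":0.042,"ty":0.019,"tz":-0.08,"rx":0,"ry":0,"rz":0.012,"hand":0.08},{"tx":0.042,"ty":0.019,"tz":-0.12,"rx":0,"ry":0,"rz":0.012,"hand":0.08},{"tx":0.042,"ty":0.019,"tz":-0.15,"rx":0,"ry":0,"rz":0.012,"hand":0.08},{"tx":0.042,"ty":0.019,"tz":-0.175,"rx":0,"ry":0,"rz":0.012,"hand":0.08},{"tx":0.042,"ty":0.019,"tz":-0.188,"rx":0,"ry":0,"rz":0.012,"hand":0.08},{"tx":0.042,"ty":0.019,"tz":-0.188,"rx":0,"ry":0,"rz":0.012,"hand":0.08},{"tx":0.042,"ty":0.019,"tz":-0.188,"rx":0,"ry":0,"rz":0.012,"hand":0.08}]}}

```text
time: 2.2
position: [0.4384, 0.2723, 0.0383]
eef_rot: [-0.0, 0.514, 0.858, -0.001]
contact_force: [-0.2, 0.2, 0.7]
grip_width: 0.0801
```

>>> {"method": "drive_tool", "body": {"moves": [{"tx":0,"ty":0,"tz":0,"rx":0,"ry":0,"rz":0,"hand":0.055},{"tx":0,"ty":0,"tz":0,"rx":0,"ry":0,"rz":0,"hand":0.05},{"tx":0,"ty":0,"tz":0,"rx":0,"ry":0,"rz":0,"hand":0.04},{"tx":0,"ty":0,"tz":0,"rx":0,"ry":0,"rz":0,"hand":0.04},{"tx":0,"ty":0,"tz":0,"rx":0,"ry":0,"rz":0,"hand":0.04},{"tx":0,"ty":0,"tz":0,"rx":0,"ry":0,"rz":0,"hand":0.04},{"tx":0,"ty":0,"tz":0,"rx":0,"ry":0,"rz":0,"hand":0.04},{"tx":0,"ty":0,"tz":0,"rx":0,"ry":0,"rz":0,"hand":0.04}], "force": 40}}

```text
time: 2.87
position: [0.4393, 0.2723, 0.0393]
eef_rot: [0.0, 0.515, 0.857, 0.001]
contact_force: [-1.7, 1.8, 6.3]
grip_width: 0.0477
```

>>> {"method": "drive_tool", "body": {"moves": [{"tx":0,"ty":0,"tz":0.03,"rx":0,"ry":0,"rz":0,"hand":0.04},{"tx":0,"ty":0,"tz":0.07,"rx":0,"ry":0,"rz":0,"hand":0.04},{"tx":0,"ty":0,"tz":0.11,"rx":0,"ry":0,"rz":0,"hand":0.04},{"tx":0.02,"ty":-0.026,"tz":0.13,"rx":0,"ry":0,"rz":-0.05,"hand":0.04},{"tx":0.04,"ty":-0.052,"tz":0.15,"rx":0,"ry":0,"rz":-0.1,"hand":0.04},{"tx":0.06,"ty":-0.078,"tz":0.17,"rx":0,"ry":0,"rz":-0.15,"hand":0.04},{"tx":0.08,"ty":-0.104,"tz":0.19,"rx":0,"ry":0,"rz":-0.2,"hand":0.04},{"tx":0.1,"ty":-0.13,"tz":0.21,"rx":0,"ry":0,"rz":-0.25,"hand":0.04},{"tx":0.12,"ty":-0.156,"tz":0.23,"rx":0,"ry":0,"rz":-0.3,"hand":0.04},{"tx":0.14,"ty":-0.182,"tz":0.25,"rx":0,"ry":0,"rz":-0.35,"hand":0.04},{"tx":0.16,"ty":-0.208,"tz":0.27,"rx":0,"ry":0,"rz":-0.4,"hand":0.04},{"tx":0.18,"ty":-0.234,"tz":0.28,"rx":0,"ry":0,"rz":-0.45,"hand":0.04},{"tx":0.2,"ty":-0.26,"tz":0.28,"rx":0,"ry":0,"rz":-0.5,"hand":0.04},{"tx":0.22,"ty":-0.286,"tz":0.28,"rx":0,"ry":0,"rz":-0.55,"hand":0.04},{"tx":0.24,"ty":-0.312,"tz":0.28,"rx":0,"ry":0,"rz":-0.58,"hand":0.04},{"tx":0.24,"ty":-0.312,"tz":0.28,"rx":0,"ry":0,"rz":-0.58,"hand":0.04},{"tx":0.24,"ty":-0.312,"tz":0.28,"rx":0,"ry":0,"rz":-0.58,"hand":0.04},{"tx":0.24,"ty":-0.312,"tz":0.28,"rx":0,"ry":0,"rz":-0.58,"hand":0.04}]}}

```text
time: 4.37
position: [0.6783, -0.0401, 0.3172]
eef_rot: [-0.001, 0.739, 0.674, -0.001]
contact_force: [0.3, 1.5, -5.6]
grip_width: 0.0478
```

```bash
python3 - <<'E'
from h import *
s=snap('wrist','w3.png'); st=get_state(); print(st); print(s['pose'].round(3),s['fov_y'])
for p in [(.5526,-.0304,.1),(.606,-.035,.1)]: print(proj(s,p))
E
```

```text
{'time': 4.4167, 'joint_positions': array([-0.19754866,  0.48456579,  0.29473345,  1.2934294 , -0.13885682,
        1.38579837,  1.57205602]), 'joint_velocities': array([-0.01151732, -0.01295546, -0.00647983, -0.00297408,  0.00046923,
       -0.00118881, -0.00018234]), 'joint_efforts': array([ 1.60117675e+00, -7.48151636e+01,  6.47385299e+00, -3.63450658e+01,
        2.27689482e-01,  1.45625282e-02,  3.07932896e-03]), 'position': array([ 0.67827592, -0.03924384,  0.31762614]), 'eef_rot': array([-1.15147578e-03,  7.38086253e-01,  6.74705126e-01, -5.91948685e-04]), 'contact_force': array([-0.0789342 , -0.08849683, -6.06395499]), 'wrist_torque': array([0.11804227, 0.07295508, 0.03150823]), 'grip_width': 0.047693255602752394}
[[ 0.091  0.953  0.289  0.599]
 [ 0.996 -0.087 -0.027 -0.033]
 [-0.     0.29  -0.957  0.477]
 [ 0.     0.     0.     1.   ]] 67.3941890824309
[309.00328164  79.11739098]
[309.35043439 136.88938409]
```

View pics/w3.png

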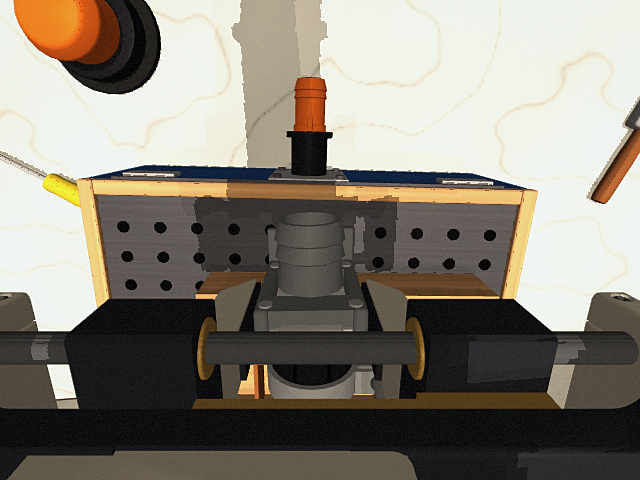

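```bash
python3 - <<'E'
from h import *
s=load('w3.png');t=cv2.imread('pics/w3.png')
h=cv2.cvtColor(t,cv2.COLOR_BGR2HSV)[60:170,270:350]
m=((h[...,0]<16)&(h[...,1]>150)&(h[...,2]>60))
dk=(h[...,2]<50)
for r in range(110):
    if r%3: continue
    a=np.where(m[r])[0]+270; d=np.where(dk[r])[0]+270
    print(r+60, (a.min(),a.max(),(a.min()+a.max())/2) if len(a) else None,(d.min(),d.max(),(d.min()+d.max())/2) if len(d) else None)
rows=np.where(m.sum(1)>8)[0]+60
print(rows.min(),rows.max())
a=onplane(s,80,180,.15);b=onplane(s,537,191,.15);print('edge guess',a,b)
E
python3 - <<'E'
import cv2
t=cv2.imread('pics/w3.png')
a=cv2.resize(t[65:195,265:355],None,fx=4.5,fy=4.5,interpolation=cv2.INTER_CUBIC)
import numpy as np
b=cv2.resize(t[160:225,70:170],None,fx=3.9,fy=4.5,interpolation=cv2.INTER_CUBIC);c=cv2.resize(t[160:225,450:550],None,fx=3.9,fy=4.5,interpolation=cv2.INTER_CUBIC)
v=np.vstack([b,c]);H=min(a.shape[0],v.shape[0]);cv2.imwrite('pics/c3.png',np.hstack([a[:H],v[:H]]))
E
```

```text
60 None None
63 None None
66 None None
69 None None
72 None None
75 None None
78 (np.int64(298), np.int64(321), np.float64(309.5)) None
81 (np.int64(296), np.int64(324), np.float64(310.0)) None
84 (np.int64(296), np.int64(324), np.float64(310.0)) None
87 (np.int64(295), np.int64(325), np.float64(310.0)) None
90 (np.int64(295), np.int64(326), np.float64(310.5)) None
93 (np.int64(295), np.int64(324), np.float64(309.5)) None
96 (np.int64(294), np.int64(325), np.float64(309.5)) None
99 (np.int64(296), np.int64(325), np.float64(310.5)) None
102 (np.int64(296), np.int64(324), np.float64(310.0)) None
105 (np.int64(295), np.int64(324), np.float64(309.5)) None
108 (np.int64(295), np.int64(324), np.float64(309.5)) None
111 (np.int64(295), np.int64(324), np.float64(309.5)) None
114 (np.int64(295), np.int64(324), np.float64(309.5)) None
117 (np.int64(295), np.int64(324), np.float64(309.5)) None
120 (np.int64(295), np.int64(324), np.float64(309.5)) None
123 (np.int64(295), np.int64(323), np.float64(309.0)) None
126 (np.int64(294), np.int64(325), np.float64(309.5)) None
129 (np.int64(294), np.int6
[... 189 characters left out ...]
 np.float64(309.0))
141 None (np.int64(292), np.int64(326), np.float64(309.0))
144 None (np.int64(292), np.int64(326), np.float64(309.0))
147 None (np.int64(292), np.int64(326), np.float64(309.0))
150 None (np.int64(292), np.int64(326), np.float64(309.0))
153 None (np.int64(292), np.int64(326), np.float64(309.0))
156 None (np.int64(292), np.int64(326), np.float64(309.0))
159 None (np.int64(292), np.int64(326), np.float64(309.0))
162 None (np.int64(292), np.int64(325), np.float64(308.5))
165 None (np.int64(292), np.int64(325), np.float64(308.5))
168 None (np.int64(279), np.int64(325), np.float64(302.0))
77 131
edge guess [ 0.62351974 -0.24460163  0.15      ] [0.67122659 0.16756575 0.15      ]
```

View pics/c3.png

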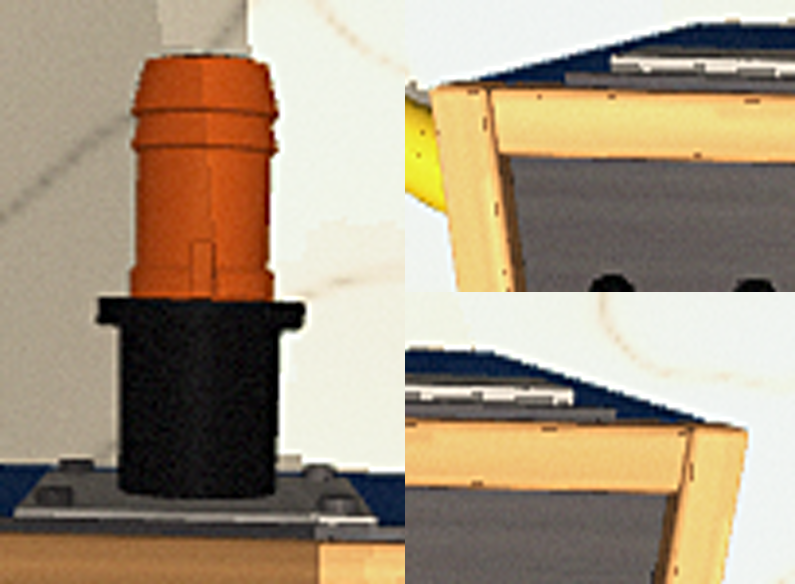

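```bash
python3 - <<'E'
from h import *
s=load('w3.png')
a=onplane(s,77.2,179.1,.15);b=onplane(s,537.2,190.2,.15);d=b-a;print(a,b,np.linalg.norm(d),'yaw',-np.arctan2(d[0],d[1]))
pts=[onplane(s,309.9,77,.113),onplane(s,310,90,.1),onplane(s,309.4,118,.1),onplane(s,309,131.7,.123),onplane(s,309,133.5,.1),onplane(s,309,150,.1)]
for p in pts: print(p.round(4))
d=pts[5]-pts[1];print('stub yaw',np.arctan2(d[1],d[0]))
# full predicted: table frame
o=(a+b)/2
for yw in(-.09,-.1,-.115):
  x=np.array([np.cos(yw),np.sin(yw)]);print(yw,'seat from table',o[:2]-.046*x)
  S=pts[3][:2]
  for k,(l,z) in dict(tip=(-.048,.1),tiptop=(-.048,.113),barb2=(-.031,.1),flangeTop=(0,.123)).items():
    print(k,proj(s,[*(S+l*x),z]).round(1))
E
```

```text
[ 0.6224972  -0.24689618  0.15      ] [0.67050171 0.16768062 0.15      ] 0.41734680670951135 yaw -0.1152782230998181
[ 0.5525 -0.0295  0.113 ]
[ 0.5624 -0.0303  0.1   ]
[ 0.588  -0.0333  0.1   ]
[ 0.6008 -0.0348  0.123 ]
[ 0.6027 -0.035   0.1   ]
[ 0.6188 -0.0365  0.1   ]
stub yaw -0.10959330674753547
-0.09 seat from table [ 0.60068563 -0.03547337]
tip [309.   79.6]
tiptop [308.9  77.8]
barb2 [309.   98.5]
flangeTop [309.  131.7]
-0.1 seat from table [ 0.60072927 -0.03501544]
tip [309.5  79.6]
tiptop [309.4  77.8]
barb2 [309.3  98.5]
flangeTop [309.  131.7]
-0.115 seat from table [ 0.6008033  -0.03432943]
tip [310.2  79.6]
tiptop [310.2  77.8]
barb2 [309.8  98.5]
flangeTop [309.  131.7]
```

Stub tip is at crop (205,55) and the rib sits on top of the root at (203,268). This gives a seat of about (0.601, -0.035, 0.1) and a yaw of -0.112. Stub and table measurements agree within 1 mm. Now I'll back off and line up in front of the stub.

>>> {"method": "drive_tool", "body": {"moves": [{"tx":-0.04,"ty":0.004,"tz":0,"rx":0,"ry":0,"rz":-0.022,"hand":0.04},{"tx":-0.08,"ty":0.008,"tz":0,"rx":0,"ry":0,"rz":-0.022,"hand":0.04},{"tx":-0.12,"ty":0.012,"tz":0,"rx":0,"ry":0,"rz":-0.022,"hand":0.04},{"tx":-0.16,"ty":0.016,"tz":0,"rx":0,"ry":0,"rz":-0.022,"hand":0.04},{"tx":-0.195,"ty":0.019,"tz":0,"rx":0,"ry":0,"rz":-0.022,"hand":0.04},{"tx":-0.209,"ty":0.0196,"tz":-0.02,"rx":0,"ry":0,"rz":-0.022,"hand":0.04},{"tx":-0.209,"ty":0.0196,"tz":-0.06,"rx":0,"ry":0,"rz":-0.022,"hand":0.04},{"tx":-0.209,"ty":0.0196,"tz":-0.1,"rx":0,"ry":0,"rz":-0.022,"hand":0.04},{"tx":-0.209,"ty":0.0196,"tz":-0.14,"rx":0,"ry":0,"rz":-0.022,"hand":0.04},{"tx":-0.209,"ty":0.0196,"tz":-0.18,"rx":0,"ry":0,"rz":-0.022,"hand":0.04},{"tx":-0.209,"ty":0.0196,"tz":-0.205,"rx":0,"ry":0,"rz":-0.022,"hand":0.04},{"tx":-0.209,"ty":0.0196,"tz":-0.2165,"rx":0,"ry":0,"rz":-0.022,"hand":0.04},{"tx":-0.209,"ty":0.0196,"tz":-0.2165,"rx":0,"ry":0,"rz":-0.022,"hand":0.04},{"tx":-0.209,"ty":0.0196,"tz":-0.2165,"rx":0,"ry":0,"rz":-0.022,"hand":0.04},{"tx":-0.209,"ty":0.0196,"tz":-0.2165,"rx":0,"ry":0,"rz":-0.022,"hand":0.04}]}}

```text
time: 5.67
position: [0.4709, -0.0202, 0.1035]
eef_rot: [0.001, 0.746, 0.666, 0.001]
contact_force: [0.5, -0.4, -7.1]
grip_width: 0.0475
```

```bash
python3 - <<'E'
from h import *
a=snap('side','s2.png');b=snap('top','t2.png')
P=[];
for i in range(4):
    snapshot('top') if i else 0; st=get_state(); P.append(np.r_[st['position'],st['eef_rot'],st['contact_force'],st['wrist_torque']])
print(np.mean(P,0).round(4),st['time'])
A=cv2.resize(a['image'][185:265,290:410],None,fx=6,fy=6,interpolation=cv2.INTER_CUBIC)
print(proj(a,(.5526,-.0295,.1)),proj(b,(.5526,-.0295,.1)))
cv2.imwrite('pics/c4.png',A)
E
```

```text
[ 4.7100e-01 -2.0500e-02  1.0340e-01  6.0000e-04  7.4570e-01  6.6620e-01
  1.1000e-03  2.6960e-01  9.8600e-02 -6.0567e+00  1.8000e-02  4.5600e-02
  9.1000e-03] 5.9167
[334.58075572 232.58563868] [337.9396368  218.01101612]
```

View pics/c4.png

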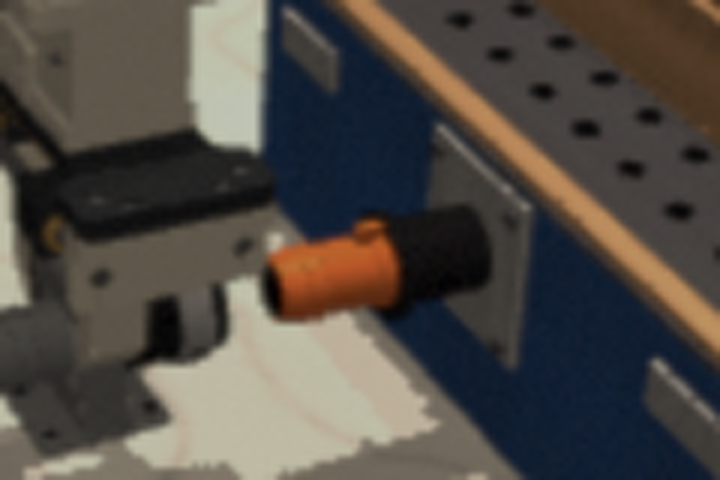

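```bash
python3 - <<'E'
from h import *
s=load('s2.png'); yw=-.1125;R=np.array([[np.cos(yw),-np.sin(yw)],[np.sin(yw),np.cos(yw)]])
for z in(.1,.1024,.1045):
  th=np.linspace(0,2*np.pi,60)
  Q=np.array([(proj(s,[*(np.array([.471,-.0205])+R@[.054,.0205*np.cos(t)]),z+.0205*np.sin(t)])+.5-[290,185])*6 for t in th]);print(z,Q.min(0).round(),Q.max(0).round())
  Q=np.array([(proj(s,[*(np.array([.471,-.0205])+R@p),z-.038])+.5-[290,185])*6 for p in([.027,-.024],[-.027,-.024])]);print('foot',Q.round())
E
```

```text
0.1 [185. 252.] [228. 354.]
foot [[166. 430.]
 [ 37. 461.]]
0.1024 [185. 247.] [228. 349.]
foot [[166. 425.]
 [ 37. 456.]]
0.1045 [185. 242.] [228. 345.]
foot [[166. 421.]
 [ 37. 452.]]
```

>>> {"method": "drive_tool", "body": {"moves": [{"tx":0,"ty":0.0005,"tz":-0.0022,"rx":0,"ry":0,"rz":0,"hand":0.04},{"tx":0.01,"ty":-0.0006,"tz":-0.0022,"rx":0,"ry":0,"rz":0,"hand":0.04},{"tx":0.02,"ty":-0.0017,"tz":-0.0022,"rx":0,"ry":0,"rz":0,"hand":0.04},{"tx":0.03,"ty":-0.0029,"tz":-0.0022,"rx":0,"ry":0,"rz":0,"hand":0.04},{"tx":0.037,"ty":-0.0037,"tz":-0.0022,"rx":0,"ry":0,"rz":0,"hand":0.04},{"tx":0.037,"ty":-0.0037,"tz":-0.0022,"rx":0,"ry":0,"rz":0,"hand":0.04},{"tx":0.037,"ty":-0.0037,"tz":-0.0022,"rx":0,"ry":0,"rz":0,"hand":0.04},{"tx":0.037,"ty":-0.0037,"tz":-0.0022,"rx":0,"ry":0,"rz":0,"hand":0.04}]}}

```text
time: 6.58
position: [0.5066, -0.0246, 0.0997]
eef_rot: [-0.0, 0.746, 0.666, -0.0]
contact_force: [-0.5, 0.4, -5.5]
grip_width: 0.0478
```

```bash
cat >> h.py <<'E'
def avg(n=5):
    P=[]
    for i in range(n):
        snapshot('side'); st=get_state(); P.append(np.r_[st['position'],st['eef_rot'],st['contact_force'],st['wrist_torque'],st['grip_width'],st['joint_positions'][6]])
    P=np.array(P); m=P.mean(0); d=m[:2]-[.6008,-.0346]; yw=-.112
    print('t',round(st['time'],2),'pos',m[:3].round(4),'sd',P[:,:3].std(0).round(4),'q',m[3:7].round(4),'yaw',round(2*np.arctan2(m[5],m[4])-np.pi/2,4),'F',m[7:10].round(2),'T',m[10:13].round(3),'grip',round(m[13],4),'q7',round(m[14],3))
    print('mouth->seat along',round(d@[np.cos(yw),np.sin(yw)]+.054,4),'lat',round(d@[-np.sin(yw),np.cos(yw)],4),'Fx',round(m[7]*np.cos(yw)+m[8]*np.sin(yw),2))
E
python3 -c "
from h import *
avg()"
```

```text
t 6.83 pos [ 0.5066 -0.0244  0.1   ] sd [0.0001 0.     0.0001] q [-2.000e-04  7.459e-01  6.661e-01 -2.000e-04] yaw -0.1129 F [ 0.01 -0.08 -5.9 ] T [ 0.027  0.084 -0.014] grip 0.0478 q7 1.542
mouth->seat along -0.0408 lat -0.0004 Fx 0.02
```

>>> {"method": "drive_tool", "body": {"moves": [{"tx":0,"ty":0.0004,"tz":0.0012,"rx":0,"ry":0,"rz":0,"hand":0.04},{"tx":0,"ty":0.0004,"tz":0.0012,"rx":0,"ry":0,"rz":0,"hand":0.04},{"tx":0.006,"ty":-0.0003,"tz":0.0012,"rx":0,"ry":0,"rz":0,"hand":0.04},{"tx":0.012,"ty":-0.001,"tz":0.0012,"rx":0,"ry":0,"rz":0,"hand":0.04},{"tx":0.018,"ty":-0.0016,"tz":0.0012,"rx":0,"ry":0,"rz":0,"hand":0.04},{"tx":0.02,"ty":-0.0018,"tz":0.0012,"rx":0,"ry":0,"rz":0,"hand":0.04},{"tx":0.02,"ty":-0.0018,"tz":0.0012,"rx":0,"ry":0,"rz":0,"hand":0.04}]}}

```text
time: 7.42
position: [0.5281, -0.0262, 0.1011]
eef_rot: [0.0, 0.746, 0.666, 0.0]
contact_force: [0.6, 0.9, -8.0]
grip_width: 0.0476
```

```bash
python3 -c "
from h import *
avg()"
```

```text
t 7.67 pos [ 0.5274 -0.0262  0.1012] sd [0.0002 0.     0.    ] q [1.000e-04 7.459e-01 6.661e-01 2.000e-04] yaw -0.1128 F [ 0.43  0.68 -7.46] T [ 0.136 -0.062  0.035] grip 0.0476 q7 1.549
mouth->seat along -0.0199 lat 0.0001 Fx 0.36
```

>>> {"method": "drive_tool", "body": {"moves": [{"tx":0,"ty":0.0005,"tz":-0.0008,"rx":0,"ry":0,"rz":0,"hand":0.04},{"tx":0,"ty":0.0005,"tz":-0.0008,"rx":0,"ry":0,"rz":0,"hand":0.04},{"tx":0.0015,"ty":0.0003,"tz":-0.0008,"rx":0,"ry":0,"rz":0,"hand":0.04},{"tx":0.003,"ty":0.0002,"tz":-0.0008,"rx":0,"ry":0,"rz":0,"hand":0.04},{"tx":0.0045,"ty":0,"tz":-0.0008,"rx":0,"ry":0,"rz":0,"hand":0.04},{"tx":0.006,"ty":-0.0002,"tz":-0.0008,"rx":0,"ry":0,"rz":0,"hand":0.04},{"tx":0.006,"ty":-0.0002,"tz":-0.0008,"rx":0,"ry":0,"rz":0,"hand":0.04}]}}

```text
time: 8.25
position: [0.5323, -0.0265, 0.1001]
eef_rot: [-0.001, 0.746, 0.666, -0.001]
contact_force: [-3.3, 0.6, -5.1]
grip_width: 0.0475
```

```bash
python3 -c "
from h import *
avg()"
```

```text
t 8.5 pos [ 0.5325 -0.0264  0.1001] sd [0. 0. 0.] q [-5.000e-04  7.459e-01  6.661e-01 -5.000e-04] yaw -0.1129 F [-3.91  0.37 -6.7 ] T [ 0.066  0.957 -0.003] grip 0.0477 q7 1.551
mouth->seat along -0.0148 lat 0.0005 Fx -3.93
```

>>> {"method": "drive_tool", "body": {"moves": [{"tx":0.001,"ty":-0.0001,"tz":0,"rx":0,"ry":0,"rz":0,"hand":0.04},{"tx":0.002,"ty":-0.0002,"tz":0,"rx":0,"ry":0,"rz":0,"hand":0.04},{"tx":0.003,"ty":-0.0003,"tz":0,"rx":0,"ry":0,"rz":0,"hand":0.04},{"tx":0.004,"ty":-0.0005,"tz":0,"rx":0,"ry":0,"rz":0,"hand":0.04},{"tx":0.005,"ty":-0.0006,"tz":0,"rx":0,"ry":0,"rz":0,"hand":0.04},{"tx":0.006,"ty":-0.0007,"tz":0,"rx":0,"ry":0,"rz":0,"hand":0.04},{"tx":0.007,"ty":-0.0008,"tz":0,"rx":0,"ry":0,"rz":0,"hand":0.04},{"tx":0.007,"ty":-0.0008,"tz":0,"rx":0,"ry":0,"rz":0,"hand":0.04}]}}

```text
time: 9.17
position: [0.5399, -0.0272, 0.1003]
eef_rot: [-0.0, 0.746, 0.666, -0.0]
contact_force: [-3.6, -0.1, -5.7]
grip_width: 0.0478
```

```bash
python3 -c "
from h import *
avg()"
```

```text
t 9.42 pos [ 0.54   -0.0272  0.1004] sd [0. 0. 0.] q [-1.000e-04  7.459e-01  6.661e-01 -1.000e-04] yaw -0.1129 F [-4.06  0.03 -6.53] T [ 0.038  0.972 -0.019] grip 0.0478 q7 1.554
mouth->seat along -0.0072 lat 0.0005 Fx -4.04
```

>>> {"method": "drive_tool", "body": {"moves": [{"tx":0.001,"ty":-0.0001,"tz":0,"rx":0,"ry":0,"rz":0,"hand":0.04},{"tx":0.002,"ty":-0.0002,"tz":0,"rx":0,"ry":0,"rz":0,"hand":0.04},{"tx":0.003,"ty":-0.0003,"tz":0,"rx":0,"ry":0,"rz":0,"hand":0.04},{"tx":0.004,"ty":-0.0005,"tz":0,"rx":0,"ry":0,"rz":0,"hand":0.04},{"tx":0.005,"ty":-0.0006,"tz":0,"rx":0,"ry":0,"rz":0,"hand":0.04},{"tx":0.0055,"ty":-0.0006,"tz":0,"rx":0,"ry":0,"rz":0,"hand":0.04},{"tx":0.0055,"ty":-0.0006,"tz":0,"rx":0,"ry":0,"rz":0,"hand":0.04}]}}

```text
time: 10.0
position: [0.5455, -0.028, 0.1006]
eef_rot: [-0.0, 0.746, 0.666, -0.0]
contact_force: [-5.0, -0.2, -2.7]
grip_width: 0.0478
```

```bash
python3 -c "
from h import *
avg()"
```

```text
t 10.25 pos [ 0.5455 -0.028   0.1005] sd [0. 0. 0.] q [-0.      0.7459  0.666  -0.    ] yaw -0.113 F [-4.96 -0.54 -3.57] T [-0.158  1.115 -0.056] grip 0.0476 q7 1.556
mouth->seat along -0.0017 lat 0.0004 Fx -4.87
```

>>> {"method": "drive_tool", "body": {"moves": [{"tx":0.001,"ty":-0.0001,"tz":0.0003,"rx":0,"ry":0,"rz":0,"hand":0.04},{"tx":0.0015,"ty":-0.0002,"tz":0.0003,"rx":0,"ry":0,"rz":0,"hand":0.04},{"tx":0.0015,"ty":-0.0002,"tz":0.0003,"rx":0,"ry":0,"rz":0,"hand":0.04},{"tx":0.0015,"ty":-0.0002,"tz":0.0003,"rx":0,"ry":0,"rz":0,"hand":0.04}]}}

```text
time: 10.58
position: [0.5456, -0.028, 0.1005]
eef_rot: [-0.001, 0.746, 0.666, -0.001]
contact_force: [-9.4, -0.4, -0.1]
grip_width: 0.0477
```

```bash
python3 -c "
from h import *
avg()"
```

```text
t 10.83 pos [ 0.5456 -0.028   0.1005] sd [0. 0. 0.] q [-0.001   0.7459  0.6661 -0.0009] yaw -0.1129 F [-9.66  0.24 -0.17] T [-0.034  2.055 -0.078] grip 0.0476 q7 1.557
mouth->seat along -0.0016 lat 0.0004 Fx -9.63
```

>>> {"method": "drive_tool", "body": {"moves": [{"tx":0.0005,"ty":-0.0001,"tz":0,"rx":0,"ry":0,"rz":0,"hand":0.04},{"tx":0.001,"ty":-0.0001,"tz":0,"rx":0,"ry":0,"rz":0,"hand":0.04},{"tx":0.001,"ty":-0.0001,"tz":0,"rx":0,"ry":0,"rz":0,"hand":0.04}]}}

```text
time: 11.08
position: [0.5456, -0.028, 0.1004]
eef_rot: [-0.002, 0.746, 0.666, -0.002]
contact_force: [-12.7, 0.1, 3.6]
grip_width: 0.048
```

```bash
python3 -c "
from h import *
avg()
s=snap('side','s3.png'); cv2.imwrite('pics/c5.png',cv2.resize(s['image'][185:265,290:410],None,fx=6,fy=6,interpolation=cv2.INTER_CUBIC))
"
```

```text
t 11.33 pos [ 0.5456 -0.028   0.1005] sd [0. 0. 0.] q [-0.0017  0.7459  0.6661 -0.0015] yaw -0.1129 F [-12.36   0.4    2.78] T [ 0.056  2.766 -0.09 ] grip 0.0476 q7 1.557
mouth->seat along -0.0015 lat 0.0004 Fx -12.33
```

View pics/c5.png

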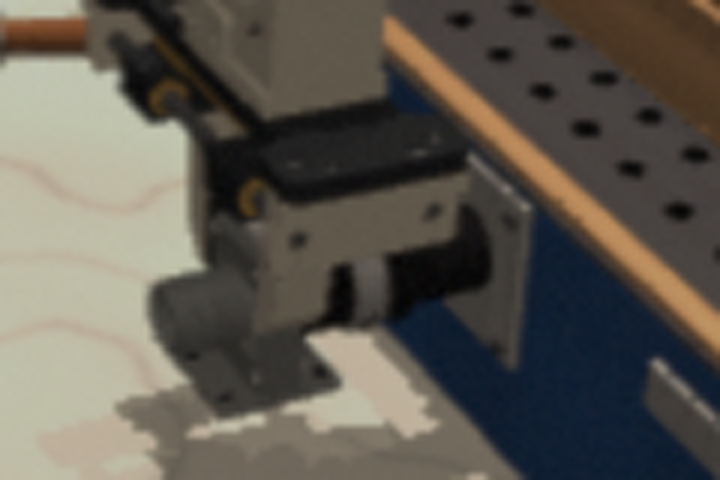

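Gate is home: the push rose from 5 to 12 N with no travel, and no orange is visible between cuff and flange at crop (400,275). I'll ease the push off and then release.

>>> {"method": "drive_tool", "body": {"moves": [{"tx":-0.001,"ty":0.0001,"tz":0,"rx":0,"ry":0,"rz":0,"hand":0.04},{"tx":-0.002,"ty":0.0002,"tz":0,"rx":0,"ry":0,"rz":0,"hand":0.04},{"tx":-0.003,"ty":0.0003,"tz":0,"rx":0,"ry":0,"rz":0,"hand":0.04},{"tx":-0.003,"ty":0.0003,"tz":0,"rx":0,"ry":0,"rz":0,"hand":0.04}]}}

```text
time: 11.72
position: [0.5455, -0.0279, 0.1007]
eef_rot: [0.0, 0.746, 0.666, 0.0]
contact_force: [-0.7, -1.1, -8.5]
grip_width: 0.0476
```

```bash
python3 -c "
from h import *
avg(3)"
```

```text
t 11.87 pos [ 0.5455 -0.0279  0.1007] sd [0. 0. 0.] q [2.000e-04 7.459e-01 6.661e-01 2.000e-04] yaw -0.1129 F [-1.53 -0.24 -9.01] T [-0.206  0.456 -0.021] grip 0.0477 q7 1.556
mouth->seat along -0.0017 lat 0.0005 Fx -1.49
```

>>> {"method": "drive_tool", "body": {"moves": [{"tx":0,"ty":0,"tz":-0.0005,"rx":0,"ry":0,"rz":0,"hand":0.05},{"tx":0,"ty":0,"tz":0,"rx":0,"ry":0,"rz":0,"hand":0.06},{"tx":0,"ty":0,"tz":0,"rx":0,"ry":0,"rz":0,"hand":0.07},{"tx":0,"ty":0,"tz":0,"rx":0,"ry":0,"rz":0,"hand":0.07},{"tx":0,"ty":0,"tz":0.02,"rx":0,"ry":0,"rz":0,"hand":0.07},{"tx":0,"ty":0,"tz":0.05,"rx":0,"ry":0,"rz":0,"hand":0.07},{"tx":0,"ty":0,"tz":0.09,"rx":0,"ry":0,"rz":0,"hand":0.07},{"tx":0,"ty":0.01,"tz":0.13,"rx":0,"ry":0,"rz":0,"hand":0.07},{"tx":0,"ty":0.028,"tz":0.16,"rx":0,"ry":0,"rz":0,"hand":0.07},{"tx":0,"ty":0.028,"tz":0.16,"rx":0,"ry":0,"rz":0,"hand":0.07},{"tx":0,"ty":0.028,"tz":0.16,"rx":0,"ry":0,"rz":0,"hand":0.07},{"tx":0,"ty":0.028,"tz":0.16,"rx":0,"ry":0,"rz":0,"hand":0.07}]}}

```text
time: 12.87
position: [0.545, 0.0001, 0.2607]
eef_rot: [0.0, 0.746, 0.666, 0.0]
contact_force: [-0.6, -0.7, 0.6]
grip_width: 0.0698
```

```bash
python3 -c "
from h import *
avg(3)
s=snap('wrist','w4.png'); print(proj(s,(.589,.0003,.16)))
cv2.imwrite('pics/c6.png',cv2.resize(s['image'][130:350,220:440],None,fx=2.7,fy=2.7,interpolation=cv2.INTER_CUBIC))
"
```

```text
t 13.02 pos [ 5.445e-01 -4.000e-04  2.597e-01] sd [0.0001 0.0001 0.0002] q [-4.000e-04  7.461e-01  6.658e-01 -8.000e-04] yaw -0.1136 F [ 0.26 -0.   -0.26] T [ 0.039 -0.01  -0.005] grip 0.07 q7 1.444
mouth->seat along -0.0058 lat 0.0277 Fx 0.26
[318.50865492 293.38052912]
```

View pics/c6.png

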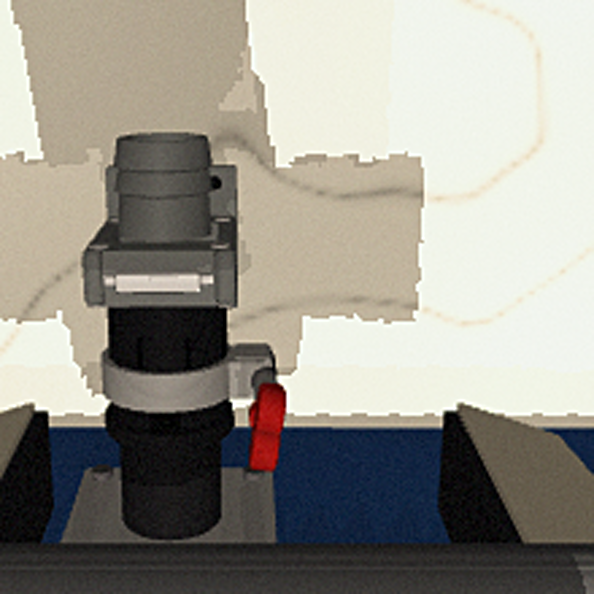

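```bash
python3 - <<'E'
from h import *
s=load('w4.png');t=cv2.imread('pics/w4.png')
h=cv2.cvtColor(t,cv2.COLOR_BGR2HSV)
m=((h[...,0]<8)|(h[...,0]>172))&(h[...,1]>150)&(h[...,2]>70); m[:,:300]=0;m[:,345:]=0;m[:250]=0;m[320:]=0
for r in range(268,308,2):
    a=np.where(m[r])[0]
    if len(a): print(r,a.min(),a.max(),a.mean().round(1),t[r,a,2].mean().round())
def wing(c,yw,l=.013,w=.004,z0=.144,z1=.160):
    R=np.array([[np.cos(yw),-np.sin(yw)],[np.sin(yw),np.cos(yw)]])
    P=[proj(s,[*(np.array(c)+R@[a*l,b*w]),z]) for a in(-1,1) for b in(-1,1) for z in(z0,z1)]
    k=np.zeros(t.shape[:2],np.uint8); cv2.fillConvexPoly(k,cv2.convexHull((np.array(P)*16).astype(np.float32)).astype(np.int32),1,shift=4); return k>0
best=[]
for x in np.arange(.582,.596,.001):
  for y in np.arange(-.004,.006,.001):
    for yw in np.arange(-.6,.3,.04):
      k=wing((x,y),yw); best.append(((k&m).sum()/(k|m).sum(),x,y,yw))
best.sort(reverse=True)
for b in best[:6]: print(np.round(b,3))
E
```

```text
272 317 321 319.0 77.0
274 316 323 319.5 94.0
276 316 325 320.5 120.0
278 315 325 320.0 129.0
280 313 325 319.3 138.0
282 313 325 319.3 156.0
284 312 324 318.0 153.0
286 313 324 318.5 154.0
288 315 324 319.5 148.0
290 313 323 318.0 120.0
292 313 323 318.0 136.0
294 313 323 318.0 147.0
296 313 322 317.5 160.0
298 313 322 317.5 166.0
300 312 322 317.0 147.0
302 313 321 317.0 157.0
304 318 320 319.0 101.0
[ 0.715  0.589  0.    -0.2  ]
[ 0.714  0.59   0.    -0.2  ]
[ 0.704  0.585  0.001 -0.2  ]
[ 0.702  0.587  0.    -0.24 ]
[ 0.699  0.589  0.    -0.16 ]
[ 0.699  0.585  0.001 -0.16 ]
```

>>> {"method": "drive_tool", "body": {"moves": [{"tx":0.025,"ty":0.0004,"tz":0,"rx":0,"ry":0,"rz":-0.107,"hand":0.03},{"tx":0.0435,"ty":0.0007,"tz":0,"rx":0,"ry":0,"rz":-0.107,"hand":0.03},{"tx":0.0435,"ty":0.0007,"tz":0,"rx":0,"ry":0,"rz":-0.107,"hand":0.03},{"tx":0.0435,"ty":0.0007,"tz":0,"rx":0,"ry":0,"rz":-0.107,"hand":0.03},{"tx":0.0435,"ty":0.0007,"tz":-0.03,"rx":0,"ry":0,"rz":-0.107,"hand":0.03},{"tx":0.0435,"ty":0.0007,"tz":-0.06,"rx":0,"ry":0,"rz":-0.107,"hand":0.03},{"tx":0.0435,"ty":0.0007,"tz":-0.08,"rx":0,"ry":0,"rz":-0.107,"hand":0.03},{"tx":0.0435,"ty":0.0007,"tz":-0.08,"rx":0,"ry":0,"rz":-0.107,"hand":0.03},{"tx":0.0435,"ty":0.0007,"tz":-0.08,"rx":0,"ry":0,"rz":-0.107,"hand":0.03}]}}

```text
time: 13.82
position: [0.5873, 0.0005, 0.1802]
eef_rot: [-0.001, 0.78, 0.625, -0.001]
contact_force: [0.2, 0.6, 0.1]
grip_width: 0.0297
```

```bash
python3 -c "
from h import *
avg(3)
s=snap('wrist','w5.png'); t=s['image']
print(proj(s,(.589,.0003,.16)))
cv2.imwrite('pics/c7.png',cv2.resize(t[150:480,150:500],None,fx=1.8,fy=1.8))
"
```

```text
t 13.97 pos [0.589  0.0006 0.182 ] sd [0.0004 0.0001 0.0004] q [4.000e-04 7.805e-01 6.252e-01 6.000e-04] yaw -0.2201 F [0.41 0.01 0.16] T [ 0.012 -0.009  0.02 ] grip 0.0301 q7 1.387
mouth->seat along 0.0383 lat 0.0337 Fx 0.4
[310.29851805 280.51554867]
```

View pics/c7.png

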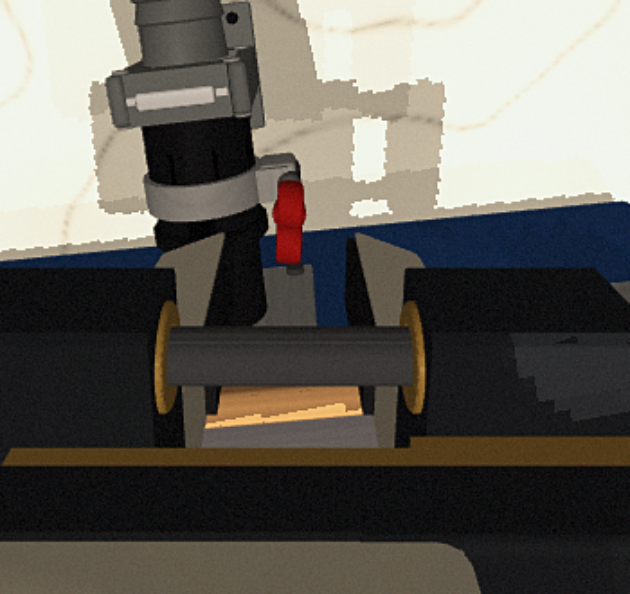

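```bash
python3 - <<'E'
from h import *
s=load('w5.png');t=cv2.imread('pics/w5.png')
h=cv2.cvtColor(t,cv2.COLOR_BGR2HSV)
m=((h[...,0]<8)|(h[...,0]>172))&(h[...,1]>150)&(h[...,2]>60); m[:,:290]=0;m[:,330:]=0;m[:235]=0;m[310:]=0
def wing(c,yw,l=.013,w=.004,z0=.144,z1=.160):
    R=np.array([[np.cos(yw),-np.sin(yw)],[np.sin(yw),np.cos(yw)]])
    P=[proj(s,[*(np.array(c)+R@[a*l,b*w]),z]) for a in(-1,1) for b in(-1,1) for z in(z0,z1)]
    k=np.zeros(t.shape[:2],np.uint8); cv2.fillConvexPoly(k,cv2.convexHull((np.array(P)*16).astype(np.float32)).astype(np.int32),1,shift=4); return k>0
best=[]
for x in np.arange(.576,.596,.001):
  for y in np.arange(-.004,.006,.001):
    for yw in np.arange(-.4,.05,.04):
      k=wing((x,y),yw); best.append(((k&m).sum()/(k|m).sum(),x,y,yw))
best.sort(reverse=True)
r,c=np.where(m);print(r.min(),r.max(),c.min(),c.max(),m.sum(),wing((.589,0),-.22).sum())
for b in best[:6]: print(np.round(b,3))
k=wing((.589,0),-.22);r,c=np.where(k);print(r.min(),r.max(),c.min(),c.max())
E
```

```text
250 296 302 319 683 849
[ 0.777  0.586  0.001 -0.24 ]
[ 0.776  0.589  0.    -0.28 ]
[ 0.775  0.59   0.    -0.24 ]
[ 0.766  0.586  0.001 -0.28 ]
[ 0.764  0.589  0.    -0.2  ]
[ 0.762  0.589  0.    -0.24 ]
249 302 302 317
```

>>> {"method": "drive_tool", "body": {"moves": [{"tx":0,"ty":0,"tz":-0.02,"rx":0,"ry":0,"rz":-0.02,"hand":0.03},{"tx":0,"ty":0,"tz":-0.036,"rx":0,"ry":0,"rz":-0.02,"hand":0.03},{"tx":0,"ty":0,"tz":-0.046,"rx":0,"ry":0,"rz":-0.02,"hand":0.03},{"tx":0,"ty":0,"tz":-0.046,"rx":0,"ry":0,"rz":-0.02,"hand":0.03},{"tx":0,"ty":0,"tz":-0.046,"rx":0,"ry":0,"rz":-0.02,"hand":0.03}]}}

```text
time: 14.43
position: [0.5888, 0.0008, 0.1352]
eef_rot: [0.0, 0.787, 0.617, 0.0]
contact_force: [0.2, 0.2, -0.5]
grip_width: 0.0298
```

```bash
python3 -c "
from h import *
avg(3)"
```

```text
t 14.58 pos [0.5893 0.0008 0.1358] sd [0.0001 0.     0.0001] q [4.000e-04 7.866e-01 6.174e-01 7.000e-04] yaw -0.2399 F [0.69 0.24 0.3 ] T [-0.004 -0.014  0.007] grip 0.03 q7 1.385
mouth->seat along 0.0386 lat 0.0339 Fx 0.66
```

>>> {"method": "drive_tool", "body": {"moves": [{"tx":-0.0007,"ty":-0.0003,"tz":0,"rx":0,"ry":0,"rz":0,"hand":0.015},{"tx":-0.0007,"ty":-0.0003,"tz":0,"rx":0,"ry":0,"rz":0,"hand":0.01},{"tx":-0.0007,"ty":-0.0003,"tz":0,"rx":0,"ry":0,"rz":0,"hand":0.004},{"tx":-0.0007,"ty":-0.0003,"tz":0,"rx":0,"ry":0,"rz":0,"hand":0.004},{"tx":-0.0007,"ty":-0.0003,"tz":0,"rx":0,"ry":0,"rz":0,"hand":0.004},{"tx":-0.0007,"ty":-0.0003,"tz":0,"rx":0,"ry":0,"rz":0,"hand":0.004},{"tx":-0.0007,"ty":-0.0003,"tz":0,"rx":0,"ry":0,"rz":0,"hand":0.004}], "force": 40}}

```text
time: 15.17
position: [0.588, 0.0008, 0.1348]
eef_rot: [-0.0, 0.787, 0.617, 0.0]
contact_force: [-0.8, 0.7, 1.2]
grip_width: 0.008
```

```bash
python3 -c "
from h import *
avg(3)"
```

```text
t 15.32 pos [0.588  0.0008 0.1348] sd [0. 0. 0.] q [-1.000e-04  7.866e-01  6.175e-01  2.000e-04] yaw -0.2397 F [0.09 1.11 1.65] T [ 0.258  0.086 -0.021] grip 0.0076 q7 1.386
mouth->seat along 0.0373 lat 0.0337 Fx -0.03
```

>>> {"method": "drive_tool", "body": {"moves": [{"tx":0,"ty":0,"tz":0,"rx":0,"ry":0,"rz":-0.05,"hand":0.004},{"tx":0,"ty":0,"tz":0,"rx":0,"ry":0,"rz":-0.1,"hand":0.004},{"tx":0,"ty":0,"tz":0,"rx":0,"ry":0,"rz":-0.15,"hand":0.004},{"tx":0,"ty":0,"tz":0,"rx":0,"ry":0,"rz":-0.2,"hand":0.004},{"tx":0,"ty":0,"tz":0,"rx":0,"ry":0,"rz":-0.25,"hand":0.004},{"tx":0,"ty":0,"tz":0,"rx":0,"ry":0,"rz":-0.3,"hand":0.004},{"tx":0,"ty":0,"tz":0,"rx":0,"ry":0,"rz":-0.35,"hand":0.004},{"tx":0,"ty":0,"tz":0,"rx":0,"ry":0,"rz":-0.4,"hand":0.004}]}}

```text
time: 15.98
position: [0.5884, 0.0005, 0.1348]
eef_rot: [0.0, 0.894, 0.448, 0.0]
contact_force: [0.9, 0.6, -0.5]
grip_width: 0.0074
```

```bash
python3 -c "
from h import *
avg(3)"
```

```text
t 16.13 pos [0.5883 0.0007 0.1347] sd [0.0001 0.     0.    ] q [2.000e-04 8.940e-01 4.481e-01 3.000e-04] yaw -0.6415 F [ 1.47  1.2  -0.75] T [ 0.246 -0.447  0.035] grip 0.0075 q7 1.044
mouth->seat along 0.0377 lat 0.0337 Fx 1.33
```

>>> {"method": "drive_tool", "body": {"moves": [{"tx":0,"ty":0,"tz":0,"rx":0,"ry":0,"rz":-0.06,"hand":0.004},{"tx":0,"ty":0,"tz":0,"rx":0,"ry":0,"rz":-0.12,"hand":0.004},{"tx":0,"ty":0,"tz":0,"rx":0,"ry":0,"rz":-0.18,"hand":0.004},{"tx":0,"ty":0,"tz":0,"rx":0,"ry":0,"rz":-0.24,"hand":0.004},{"tx":0,"ty":0,"tz":0,"rx":0,"ry":0,"rz":-0.3,"hand":0.004},{"tx":0,"ty":0,"tz":0,"rx":0,"ry":0,"rz":-0.36,"hand":0.004},{"tx":0,"ty":0,"tz":0,"rx":0,"ry":0,"rz":-0.42,"hand":0.004},{"tx":0,"ty":0,"tz":0,"rx":0,"ry":0,"rz":-0.48,"hand":0.004},{"tx":0,"ty":0,"tz":0,"rx":0,"ry":0,"rz":-0.54,"hand":0.004}]}}

```text
time: 16.88
position: [0.5886, 0.0008, 0.1347]
eef_rot: [0.0, 0.981, 0.194, 0.001]
contact_force: [3.9, 0.9, -4.4]
grip_width: 0.0074
```

```bash
python3 -c "
from h import *
avg(4)"
```

```text
t 17.08 pos [0.5883 0.001  0.1346] sd [0.0001 0.     0.    ] q [-1.000e-04  9.809e-01  1.946e-01  3.000e-04] yaw -1.1792 F [ 3.35  2.21 -3.8 ] T [ 0.582 -0.965  0.062] grip 0.0076 q7 0.591
mouth->seat along 0.0376 lat 0.034 Fx 3.08
```

>>> {"method": "drive_tool", "body": {"moves": [{"tx":0.0008,"ty":0.0005,"tz":-0.001,"rx":0,"ry":0,"rz":-0.05,"hand":0.004},{"tx":0.0008,"ty":0.0005,"tz":-0.001,"rx":0,"ry":0,"rz":-0.1,"hand":0.004},{"tx":0.0008,"ty":0.0005,"tz":-0.001,"rx":0,"ry":0,"rz":-0.15,"hand":0.004},{"tx":0.0008,"ty":0.0005,"tz":-0.001,"rx":0,"ry":0,"rz":-0.2,"hand":0.004},{"tx":0.0008,"ty":0.0005,"tz":-0.001,"rx":0,"ry":0,"rz":-0.25,"hand":0.004}]}}

```text
time: 17.5
position: [0.5891, 0.001, 0.1339]
eef_rot: [0.0, 0.998, 0.071, 0.0]
contact_force: [3.2, 1.5, -2.3]
grip_width: 0.0079
```

```bash
python3 -c "
from h import *
avg(4)"
```

```text
t 17.7 pos [0.589  0.0011 0.1338] sd [0.0001 0.     0.    ] q [0.000e+00 9.975e-01 7.090e-02 3.000e-04] yaw -1.4288 F [ 3.16  1.48 -1.99] T [ 0.384 -0.851  0.067] grip 0.0075 q7 0.383
mouth->seat along 0.0382 lat 0.0342 Fx 2.98
```

>>> {"method": "drive_tool", "body": {"moves": [{"tx":0.0006,"ty":0.0003,"tz":-0.0004,"rx":0,"ry":0,"rz":-0.05,"hand":0.004},{"tx":0.0006,"ty":0.0003,"tz":-0.0004,"rx":0,"ry":0,"rz":-0.1,"hand":0.004},{"tx":0.0006,"ty":0.0003,"tz":-0.0004,"rx":0,"ry":0,"rz":-0.15,"hand":0.004},{"tx":0.0006,"ty":0.0003,"tz":-0.0004,"rx":0,"ry":0,"rz":-0.2,"hand":0.004},{"tx":0.0006,"ty":0.0003,"tz":-0.0004,"rx":0,"ry":0,"rz":-0.25,"hand":0.004}]}}

```text
time: 18.12
position: [0.5896, 0.0012, 0.1336]
eef_rot: [-0.0, 0.999, -0.054, 0.0]
contact_force: [3.4, 1.1, -1.3]
grip_width: 0.0078
```

```bash
python3 -c "
from h import *
avg(4)"
```

```text
t 18.32 pos [0.5894 0.0013 0.1335] sd [0.0001 0.     0.    ] q [ 0.000e+00  9.985e-01 -5.410e-02  2.000e-04] yaw -1.679 F [ 2.99  1.61 -1.48] T [ 0.274 -0.849  0.085] grip 0.0076 q7 0.177
mouth->seat along 0.0387 lat 0.0344 Fx 2.8
```

>>> {"method": "drive_tool", "body": {"moves": [{"tx":0.0008,"ty":0.0004,"tz":-0.0003,"rx":0,"ry":0,"rz":-0.05,"hand":0.004},{"tx":0.0008,"ty":0.0004,"tz":-0.0003,"rx":0,"ry":0,"rz":-0.1,"hand":0.004},{"tx":0.0008,"ty":0.0004,"tz":-0.0003,"rx":0,"ry":0,"rz":-0.15,"hand":0.004},{"tx":0.0008,"ty":0.0004,"tz":-0.0003,"rx":0,"ry":0,"rz":-0.2,"hand":0.004}]}}

```text
time: 18.65
position: [0.59, 0.0016, 0.1332]
eef_rot: [-0.0, 0.988, -0.154, -0.0]
contact_force: [2.9, 1.2, -1.2]
grip_width: 0.0075
```

```bash
python3 -c "
from h import *
avg(4)"
```

```text
t 18.85 pos [0.59   0.0018 0.1331] sd [0.0001 0.     0.    ] q [-0.000e+00  9.882e-01 -1.535e-01 -1.000e-04] yaw -1.8789 F [ 2.4   1.6  -0.12] T [ 0.292 -0.593  0.064] grip 0.0076 q7 0.013
mouth->seat along 0.0392 lat 0.035 Fx 2.2
```

>>> {"method": "drive_tool", "body": {"moves": [{"tx":0.0004,"ty":0.0002,"tz":0,"rx":0,"ry":0,"rz":-0.05,"hand":0.004},{"tx":0.0004,"ty":0.0002,"tz":0,"rx":0,"ry":0,"rz":-0.1,"hand":0.004},{"tx":0.0004,"ty":0.0002,"tz":0,"rx":0,"ry":0,"rz":-0.15,"hand":0.004},{"tx":0.0004,"ty":0.0002,"tz":0,"rx":0,"ry":0,"rz":-0.2,"hand":0.004}]}}

```text
time: 19.18
position: [0.5903, 0.0017, 0.1331]
eef_rot: [0.0, 0.968, -0.252, -0.0]
contact_force: [1.8, -0.1, -0.6]
grip_width: 0.0076
```

```bash
python3 -c "
from h import *
avg(4)"
```

```text
t 19.38 pos [0.5904 0.0019 0.133 ] sd [0. 0. 0.] q [ 1.000e-04  9.679e-01 -2.514e-01 -1.000e-04] yaw -2.0791 F [ 1.54  0.97 -0.2 ] T [ 0.17  -0.55   0.062] grip 0.0078 q7 -0.151
mouth->seat along 0.0396 lat 0.0351 Fx 1.43
```

>>> {"method": "drive_tool", "body": {"moves": [{"tx":0.0003,"ty":0.0002,"tz":0,"rx":0,"ry":0,"rz":-0.05,"hand":0.004},{"tx":0.0003,"ty":0.0002,"tz":0,"rx":0,"ry":0,"rz":-0.1,"hand":0.004},{"tx":0.0003,"ty":0.0002,"tz":0,"rx":0,"ry":0,"rz":-0.15,"hand":0.004},{"tx":0.0003,"ty":0.0002,"tz":0,"rx":0,"ry":0,"rz":-0.2,"hand":0.004},{"tx":0.0003,"ty":0.0002,"tz":0,"rx":0,"ry":0,"rz":-0.25,"hand":0.004}]}}

```text
time: 19.8
position: [0.5907, 0.0017, 0.1331]
eef_rot: [0.0, 0.929, -0.37, 0.0]
contact_force: [2.6, -0.5, 0.1]
grip_width: 0.0076
```

```bash
python3 -c "
from h import *
avg(4)"
```

```text
t 20.0 pos [0.5907 0.0018 0.133 ] sd [0. 0. 0.] q [ 2.000e-04  9.290e-01 -3.702e-01  0.000e+00] yaw -2.3292 F [ 1.54 -0.67  0.12] T [-0.164 -0.529  0.109] grip 0.0076 q7 -0.353
mouth->seat along 0.0399 lat 0.035 Fx 1.61
```

>>> {"method": "drive_tool", "body": {"moves": [{"tx":0.0003,"ty":-0.0002,"tz":0,"rx":0,"ry":0,"rz":-0.05,"hand":0.004},{"tx":0.0003,"ty":-0.0002,"tz":0,"rx":0,"ry":0,"rz":-0.1,"hand":0.004},{"tx":0.0003,"ty":-0.0002,"tz":0,"rx":0,"ry":0,"rz":-0.15,"hand":0.004},{"tx":0.0003,"ty":-0.0002,"tz":0,"rx":0,"ry":0,"rz":-0.2,"hand":0.004}]}}

```text
time: 20.33
position: [0.591, 0.0016, 0.1331]
eef_rot: [0.0, 0.887, -0.461, 0.0]
contact_force: [2.3, -0.6, -0.8]
grip_width: 0.0077
```

```bash
python3 -c "
from h import *
avg(4)"
```

```text
t 20.53 pos [0.5911 0.0017 0.1331] sd [0. 0. 0.] q [ 2.000e-04  8.874e-01 -4.610e-01  0.000e+00] yaw -2.5291 F [ 1.41 -0.38  0.6 ] T [-0.325 -0.461  0.172] grip 0.0076 q7 -0.514
mouth->seat along 0.0403 lat 0.035 Fx 1.44
```

>>> {"method": "drive_tool", "body": {"moves": [{"tx":0.0003,"ty":-0.0001,"tz":0,"rx":0,"ry":0,"rz":-0.05,"hand":0.004},{"tx":0.0003,"ty":-0.0001,"tz":0,"rx":0,"ry":0,"rz":-0.1,"hand":0.004},{"tx":0.0003,"ty":-0.0001,"tz":0,"rx":0,"ry":0,"rz":-0.15,"hand":0.004},{"tx":0.0003,"ty":-0.0001,"tz":0,"rx":0,"ry":0,"rz":-0.2,"hand":0.004},{"tx":0.0003,"ty":-0.0001,"tz":0,"rx":0,"ry":0,"rz":-0.24,"hand":0.004},{"tx":0.0003,"ty":-0.0001,"tz":0,"rx":0,"ry":0,"rz":-0.28,"hand":0.004},{"tx":0.0003,"ty":-0.0001,"tz":0,"rx":0,"ry":0,"rz":-0.28,"hand":0.004}]}}

```text
time: 21.12
position: [0.5914, 0.0015, 0.1331]
eef_rot: [0.0, 0.814, -0.581, 0.0]
contact_force: [1.6, -1.4, 0.5]
grip_width: 0.0074
```

```bash
python3 -c "
from h import *
avg(6)"
```

```text
t 21.42 pos [0.5913 0.0015 0.1331] sd [0. 0. 0.] q [ 1.000e-04  8.147e-01 -5.799e-01  1.000e-04] yaw -2.808 F [ 1.35 -1.77  0.5 ] T [-0.611 -0.329  0.308] grip 0.0075 q7 -0.738
mouth->seat along 0.0406 lat 0.0349 Fx 1.54
```

0.24 N m over the slack drag while held still, which is within the snug band. Letting go.

>>> {"method": "drive_tool", "body": {"moves": [{"tx":0,"ty":0,"tz":0,"rx":0,"ry":0,"rz":0,"hand":0.04},{"tx":0,"ty":0,"tz":0,"rx":0,"ry":0,"rz":0,"hand":0.04},{"tx":0,"ty":0,"tz":0,"rx":0,"ry":0,"rz":0,"hand":0.04},{"tx":0,"ty":0,"tz":0,"rx":0,"ry":0,"rz":0,"hand":0.04},{"tx":0,"ty":0,"tz":0,"rx":0,"ry":0,"rz":0,"hand":0.04},{"tx":0,"ty":0,"tz":0.02,"rx":0,"ry":0,"rz":0,"hand":0.04},{"tx":0,"ty":0,"tz":0.05,"rx":0,"ry":0,"rz":0,"hand":0.04},{"tx":0,"ty":0,"tz":0.09,"rx":0,"ry":0,"rz":0,"hand":0.04},{"tx":0,"ty":0,"tz":0.13,"rx":0,"ry":0,"rz":0,"hand":0.04},{"tx":-0.04,"ty":0,"tz":0.13,"rx":0,"ry":0,"rz":0,"hand":0.04},{"tx":-0.08,"ty":0.03,"tz":0.13,"rx":0,"ry":0,"rz":0,"hand":0.04},{"tx":-0.12,"ty":0.06,"tz":0.13,"rx":0,"ry":0,"rz":0,"hand":0.04},{"tx":-0.15,"ty":0.1,"tz":0.13,"rx":0,"ry":0,"rz":0,"hand":0.04},{"tx":-0.15,"ty":0.1,"tz":0.13,"rx":0,"ry":0,"rz":0,"hand":0.04},{"tx":-0.15,"ty":0.1,"tz":0.13,"rx":0,"ry":0,"rz":0,"hand":0.04}]}}

```text
time: 22.67
position: [0.4365, 0.1095, 0.2619]
eef_rot: [0.0, 0.818, -0.576, -0.003]
contact_force: [-1.3, 0.6, -1.6]
grip_width: 0.04
```

```bash
python3 - <<'E'
from h import *
avg(3)
for n,o in(('side','s3.png'),('top','top1.png')):
    s=snap(n,n+'9.png');t=s['image'];h=cv2.cvtColor(t,cv2.COLOR_BGR2HSV)
    yw=-.113;R=np.array([[np.cos(yw),-np.sin(yw)],[np.sin(yw),np.cos(yw)]])
    pk=proj(s,[*(np.array([.5456,-.028])+R@[.04,.033]),.152]); pt=proj(s,[*(np.array([.5456,-.028])+R@[0,0]),.133])
    m=((h[...,0]<7)|(h[...,0]>172))&(h[...,1]>150)&(h[...,2]>60)
    u,v=pk.astype(int); r,c=np.where(m[v-15:v+15,u-15:u+15]);print(n,'key pred',pk.round(1),'red seen',len(r),(c.mean()+u-15).round(1),(r.mean()+v-15).round(1))
    # orange of stub visible?
    q=[proj(s,(.5526,-.0295,.1)),proj(s,(.6008,-.0346,.1))];lo=np.min(q,0).astype(int)-6;hi=np.max(q,0).astype(int)+6
    for f in(n+'1.png',n+'9.png'):
        a=cv2.cvtColor(cv2.imread('pics/'+f),cv2.COLOR_BGR2HSV)[lo[1]:hi[1],lo[0]:hi[0]];print(f,'orange px',((a[...,0]>7)&(a[...,0]<16)&(a[...,1]>160)&(a[...,2]>60)).sum())
    # others moved?
    d=cv2.absdiff(cv2.GaussianBlur(t,(5,5),0),cv2.GaussianBlur(cv2.imread('pics/'+n+'1.png'),(5,5),0)).max(2)
    if n=='top':
        for k,(x,y) in dict(sander=(415,248),cork=(305,280),band=(357,276),can=(491,228),tub=(155,255),brush=(202,200),driver=(446,194)).items(): print(k,np.percentile(d[y-12:y+12,x-12:x+12],[50,95]))
E
```

```text
t 22.82 pos [0.4401 0.1046 0.2629] sd [0.0011 0.0018 0.0003] q [-5.00e-04  8.16e-01 -5.78e-01 -9.00e-04] yaw -2.8034 F [ 0.01 -0.09 -0.06] T [-0.104  0.106 -0.042] grip 0.0399 q7 -1.275
mouth->seat along -0.1212 lat 0.1204 Fx 0.02
side key pred [341.7 204.5] red seen 36 341.6 205.6
side1.png orange px 240
side9.png orange px 0
top key pred [327.5 201.7] red seen 22 327.4 202.2
top1.png orange px 148
top9.png orange px 1
sander [11. 13.]
cork [ 50.5 107. ]
band [12. 13.]
can [12. 13.]
tub [12. 13.]
brush [12. 13.]
driver [12. 13.]
```

```bash
python3 -c "
from h import *
print(get_state()['joint_velocities'].round(3)); print(finish_job())"
```

```text
[ 0.026  0.009  0.    -0.004  0.002  0.    -0.005]
the job is handed in; nothing more can be done
None
```

The blast gate is on the stub, home against the flange, with the band snug. I handed the job in at about 23 s of the 61 s allowed. No verdict came back.

**Fit:** The gate slid over both barbs, with 4–5 N of push at the points where I stopped to read it. At the flange the push rose from 5 to 12 N with no further travel. That 12 N was a deliberate last push to confirm it was home; I eased it off before letting go.

**Band:** I turned the key clockwise about 2.6 rad. Held still, the torque was 0.31 N m against about 0.07 N m of slack drag. That is 0.24 over, inside the 0.1–0.3 band.

**Last checks, after letting go:**
- The key is within about 1 pixel of where a seated gate puts it, in both the side and top views.
- No orange stub shows in the side view, and 1 pixel matches in the top view.
- The palm sander, clamp band, can, tub, brush and screwdriver look unchanged from above.

**Not clean or not confirmed:**
- **Cork block:** its patch in the top view did change. I think that is the arm or its shadow over it, since I never moved near it, but I did not confirm it.
- **Seat position:** my camera estimate put the seat 1.5 mm further in than where the gate stopped. I trusted the rise in push, because the calibration is only good to about 2 mm.
- **Sideways pull on the key:** there was up to about 4 N while turning, because my grip was slightly off the screw's axis. I corrected it as I went.

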